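Stand the tipped gearmotor up and hold it over its hip collar

TASK

The long gearmotor has tipped over in the parts lane: stand it upright in the lane on its black end, between its two short neighbours, and let go of it. Then pick it up again, carry it upright over the raised profile rail without either it or the gripper touching the rail, and finish while still holding it, hovering upright and centred about 15 mm above the mouth of the empty collar on the hip chassis, never touching the chassis, so a colleague can plug in its leads before it goes in. Leave the short motors, the wrench, the mouse and the screw tub where they are.

Things in the scene. Friction and masses are not known exactly. Their poses are not given: they have to be found in the camera images.
- motor: the long gearmotor, a round cylinder 40 mm across, 80 mm long (black end cap, steel can, dark gearbox) plus a shaft 8 mm across, 14 mm long at the gearbox end; about 0.3 kg. Starts lying along the lane. Origin: centre of the black end face; z runs from the black end to the shaft (body to z = 80, shaft to 94), so z up = upright. Its x, y mean nothing
- lane: fixed grey parts lane left or right of the rail: a shallow channel 360 mm long (y), 64 wide (x), ends open; floor 3 mm above the bench, an 8 mm wide lip along each long side with its top 8 mm above the bench, 48 mm clear between lips. Origin on the bench under its middle. The motor starts with its black end 60 to 95 mm to lane -y, shaft towards lane +y
- short_a: short gearmotor standing in the lane about 140 mm to lane -y, 40 mm in diameter, 46 mm tall plus 12 mm of shaft; loose, origin at the centre of its underside, z up
- short_b: short gearmotor with a white end cap standing in the lane about 140 mm to lane +y, 39 mm in diameter, 50 mm tall plus 10 mm of shaft; loose, origin at the centre of its underside, z up
- rail: raised aluminium profile rail, fixed, 300 mm long along its x (pointing away from the robot), 20 mm wide, top 110 mm above the bench, on two posts; it stands between the lane and the chassis. Origin on the bench under its middle
- chassis: fixed hip chassis: black plate 140 (x) x 190 (y) x 6 mm; two aluminium collars (58 mm outside, 46 bore, tops 46 mm above the bench) at x = 10, y = +45 (empty) and y = -45 (holds a motor, its shaft up to 100 mm); a white upright plate at x = -62 reaches 81 mm, brass standoffs at x = 60, y = +-85 reach 76 mm. Origin on the bench under its middle
- collar_mouth (a point): centre of the mouth (top rim plane) of the empty collar, 46 mm above the bench; z up
- wrench: steel wrench 150 mm long lying on the bench about 110 mm from the lane, on the robot's side; origin under its middle
- mouse: black computer mouse 100 x 60 x 24 mm, beside the chassis on the robot's side; origin under its centre
- tub: small open white screw tub, 64 mm across, 35 mm tall, beyond the chassis; origin under its centre
There are look-alikes about, which are no part of the job. Leave any blue look-alike of the chassis alone. Leave any pink look-alike of the short_b alone.

How it is judged:
By the outcome, as a careful person would: the job done as asked, in the order asked, and still so for the second after the job is handed in, while the arm keeps its last pose, push and grip.
It also fails if it takes over 67 s, if anything falls off the work surface, if the arm or the gripper's body presses on something with over 40 N, if the wrist force passes 120 N, or if a joint passes its speed limit or range.

ROBOT

A 6-joint arm with a two-finger parallel gripper is mounted at the origin on the work surface. World frame = base frame: x ahead of the robot, y to its left, z up, the work surface at z = 0. Lengths are in m, angles in rad, forces in N, time in s.
With the tool pointing down it reaches from about 0.25 to 0.775 m from the base axis. Payload 4 kg.
Tool frame: the origin (TCP) lies on the centre line of the jaws, within the pads' length; the fingertips stand 17 mm ahead of it and the grasp point (between the pads) lies 2 mm behind it; y points along the fingers, x is the direction in which the jaws open and shut, and the axes are right-handed (so a half turn about y gives the same grasp; the last joint's range is limited). The gripper opens to 85 mm and grips with 20 to 120 N. Pads are 22 mm wide; open, the fingers measure 114 mm over their backs; the gripper's body (76 mm by 85 mm) begins 54 mm behind the grasp point. The pads swing forward as they close: fully open they stand 13 mm farther back than shut.
Start: joints at [1.246, 0.087, 1.371, -0, 1.684, -0.103], TCP at [0.121, 0.537, 0.248] pointing down, gripper open.
Joint ranges: [-3.1, 3.1], [-0.76, 2.03], [0.27, 2.55], [-1.08, 4.22], [0.17, 2.65], [-2.57, 2.57]. Speed limits (rad/s): [2.79, 2.79, 3.14, 3.14, 3.14, 3.14].

INTERFACE

Orientations are given as a unit quaternion [w, x, y, z].
In Python, from station import get_obs, camera, job_done, outline_of gives the robot as it stands.
- The arm moves only by the tool jog_arm, never from a script. Its argument "series" is a list of rows, each a list of 3 entries, a list of its own where there are three numbers: the shift along the world's x, y, z in units of 30 mm (1.0 is 30 mm), then the turn, a rotation vector about the world's x, y, z in rad, then the gripper command: -1 is shut, 1 is fully open, values between are in proportion. A call has 1 to 8 rows; each row is the pose to reach, as a shift and turn from the pose measured when the call began; what a row does not reach only later rows make up. A row lasts 1/10 s, in which the tool goes at most 50 mm and 8.59 degrees, less where a joint would pass 70% of its speed; a pose out of reach is approached as far as the arm can. A call with a gripper value outside its range is refused whole. The fingers move at their own pace and stop on an object; "newtons" is the grip in N (left out, the last holds). Time passes only in rows, so rows that repeat a pose let the fingers close. It gives the time, the measured TCP pose, the force and the opening at its end, in the units of the state.
- get_obs(): the state, without advancing time (a new reading comes with each control period).
- camera(name): name is "scene" or "top"; returns a dict with "frame" (384x512x3 uint8, red, green, blue), "fov_y" (degrees; the focal length in pixels is half the picture's height over the tangent of half this angle, whatever the lens; pixels are square), "cx", "cy" (the principal point, pixels), "view" (4x4, takes a point from world to camera coordinates). Camera axes: x right, y down, z forward; pixel columns grow to the right and rows downward; lengths in m; the calibration is good to about 2 mm. A picture is of the moment at which its call begins. There is no depth.
- job_done(): hands the job in, once; it reports no verdict.
Trained networks look in a picture, given as the dict that the camera call returned (one of the last four; its "shot" number tells which), for a name from the list of things; names that differ only in an ending like _2 or _b are one class to them, and where a whole thing is asked for, a point or a joint stands for the part that bears it (a point fixed in the world has none). Each returns a list of dicts, best first, with "score" (0 to 1); they miss things now and then, are a little off and sometimes report something else, mostly with a low value. They report only what shows in the picture. A call takes as long as a camera call. They do not tell look-alikes from the thing itself.
- outline_of(picture, query): "region" (384x512 bool, what is visible of it) and "rect" ([left, top, right, bottom] in pixels, round what is visible of it).
The state is a dict: "time_s": time; "joints": joint angles; "joint_velocities": joint speeds; "effort": joint torques, N m; "ee_pos": TCP position; "tool_rot": TCP orientation; "contact_force": force on the tool from outside, world axes, zero at the start; "torque": the same for the moment, N m; "finger_gap": opening from 0.0 (shut) to 1.0 (fully open).
Only numpy, scipy, OpenCV 4.12 (cv2) and the standard library are available. Lean on these libraries where they do the work, as an engineer would, in place of code of your own. Each camera call takes 0.05 s, during which the arm holds its last target. There are 200 camera calls.

## Working session

There is one attempt and no reset: what is moved stays moved. The work goes in short steps, Python scripts to look and compute and a tool call to move; the robot and the scene stay as the last step left them, time stands still between calls to the robot, and variables do not carry over. Pictures are saved under pics/ and viewed, about 8 in all and at most 12, crops included, and the job is handed in when it is done.

Besides the shell and the picture viewer there is one more tool, called after "Call:" as a command line: name --argument value ..., lists and objects as JSON in quotes. jog_arm: Moves the arm, as the interface text tells. Its arguments: {"type":"object","properties":{"series":{"type":"array"},"newtons":{"type":"number"}},"required":["series"]}

```bash
mkdir -p pics
cat > h.py <<'E'
import numpy as np, cv2
from station import get_obs, camera, job_done, outline_of
def K(c):
    f=c["frame"].shape[0]/2/np.tan(np.radians(c["fov_y"])/2); return f,c["cx"],c["cy"]
def proj(c,p):
    f,cx,cy=K(c); q=np.asarray(c["view"])@np.append(p,1); return np.array([cx+f*q[0]/q[2],cy+f*q[1]/q[2]])
def ray(c,u,v):
    f,cx,cy=K(c); V=np.asarray(c["view"]); R=V[:3,:3]; d=R.T@np.array([(u-cx)/f,(v-cy)/f,1]); return -R.T@V[:3,3], d
def atz(c,u,v,z):
    o,d=ray(c,u,v); return o+d*(z-o[2])/d[2]
def tri(c1,p1,c2,p2):
    o1,d1=ray(c1,*p1);o2,d2=ray(c2,*p2);d1/=np.linalg.norm(d1);d2/=np.linalg.norm(d2)
    s=np.linalg.lstsq(np.c_[d1,-d2],o2-o1,rcond=None)[0]; a=o1+s[0]*d1;b=o2+s[1]*d2
    return (a+b)/2, np.linalg.norm(a-b)
def save(c,n,box=None,k=1):
    im=c["frame"][:,:,::-1]
    if box: l,t,r,b=box; im=im[t:b,l:r]
    cv2.imwrite("pics/"+n,cv2.resize(im,None,fx=k,fy=k,interpolation=cv2.INTER_CUBIC))
E
python3 - <<'E'
from h import *
print(get_obs())
for n in("scene","top"):
    c=camera(n); save(c,n+"0.png",None,1.55)
    print(n,K(c),np.round(c["view"],3).tolist())
    for q in ("motor","lane","short_a","rail","chassis","wrench","mouse","tub"):
        print(q,[(round(d["score"],2),np.round(d["rect"]).tolist()) for d in outline_of(c,q)[:4]])
E
```

```text
{'time_s': 0.0, 'joints': array([ 1.24592505e+00,  8.79654338e-02,  1.37229508e+00,  1.39392602e-05,
        1.68358948e+00, -1.03095004e-01]), 'joint_velocities': array([-6.18266227e-04, -1.09979273e-03,  6.15045867e-05,  5.16150689e-04,
        1.76622314e-03, -2.20688774e-04]), 'effort': array([ 2.76783212e-04, -3.51861763e+01, -3.13269746e+01, -9.32423973e-05,
        1.08545611e-02,  9.44142258e-07]), 'ee_pos': array([0.12082693, 0.53608406, 0.24711267]), 'tool_rot': array([-0.55183142,  0.55268643,  0.44092478, -0.44227269]), 'contact_force': array([ 0.37176486,  0.56893737, -0.75240129]), 'torque': array([-0.01236526,  0.02337918, -0.01934653]), 'finger_gap': 0.9992400162357348}
scene (np.float64(500.05489312684966), 255.79826110554015, 189.2028685199888) [[0.553, 0.833, -0.01, -0.24], [0.477, -0.326, -0.816, -0.185], [-0.683, 0.446, -0.578, 1.604], [0.0, 0.0, 0.0, 1.0]]
motor [(0.82, [149.0, 246.0, 194.0, 273.0])]
lane [(0.9, [100.0, 234.0, 263.0, 295.0])]
short_a [(0.82, [231.0, 225.0, 252.0, 252.0]), (0.77, [270.0, 243.0, 290.0, 269.0]), (0.72, [109.0, 261.0, 131.0, 286.0])
[... 379 characters left out ...]
0.03, -0.188, 0.471], [0.189, -0.009, -0.982, 1.246], [0.0, 0.0, 0.0, 1.0]]
motor [(0.72, [352.0, 170.0, 394.0, 193.0]), (0.72, [130.0, 132.0, 214.0, 204.0])]
lane [(0.93, [295.0, 152.0, 424.0, 205.0])]
short_a [(0.79, [404.0, 180.0, 420.0, 198.0]), (0.7, [307.0, 153.0, 322.0, 171.0]), (0.63, [288.0, 124.0, 308.0, 142.0]), (0.59, [139.0, 201.0, 182.0, 224.0])]
rail [(0.65, [259.0, 100.0, 282.0, 215.0])]
chassis [(0.82, [133.0, 135.0, 214.0, 204.0]), (0.62, [90.0, 262.0, 180.0, 336.0])]
wrench [(0.83, [332.0, 206.0, 382.0, 229.0]), (0.54, [404.0, 179.0, 417.0, 196.0]), (0.31, [295.0, 151.0, 425.0, 204.0])]
mouse [(0.69, [139.0, 197.0, 182.0, 225.0])]
tub [(0.72, [164.0, 116.0, 187.0, 142.0])]
```

View pics/scene0.png

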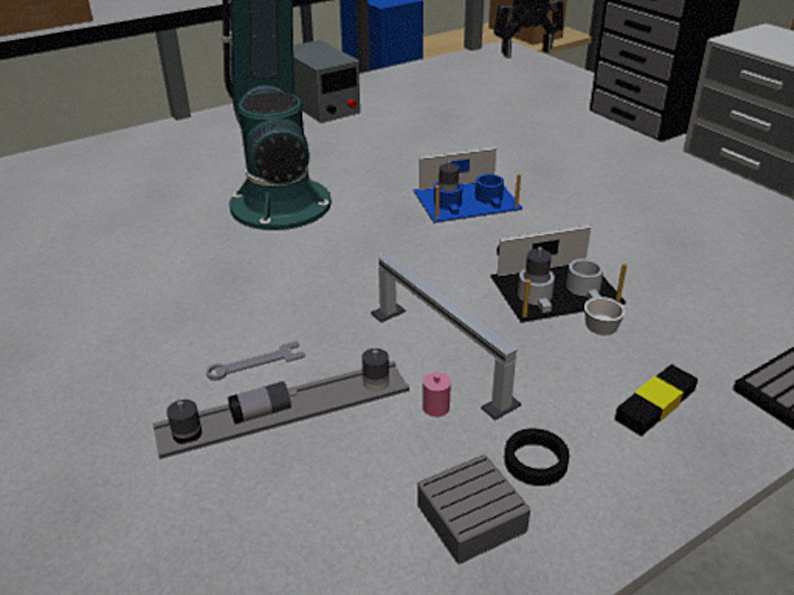

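View pics/top0.png

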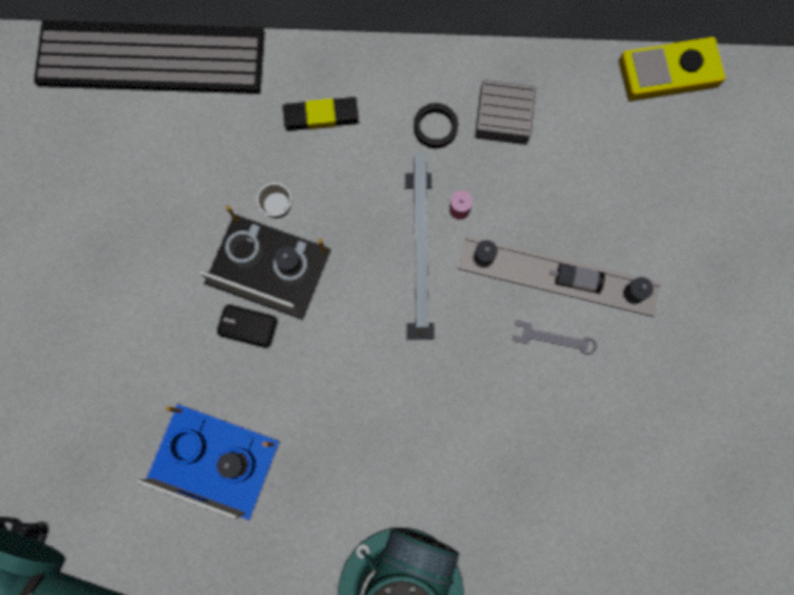

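The scene view shows the motor at about (260,402), with its black end left and its shaft right. short_a is at (184,420), short_b at (375,367) and the pink look-alike at (436,395). The black chassis is at (558,280) with its empty collar at (585,277). In the top view that collar is at (242,245), the rail at x≈420 and the lane runs (460,250)-(657,300). Next I fit models to the masks in both views.

```bash
cat > fit.py <<'E'
from h import *
from scipy.optimize import minimize
def cyl(r,z0,z1,x=0,y=0):
    a=np.linspace(0,2*np.pi,32,endpoint=False); return np.array([[x+r*np.cos(t),y+r*np.sin(t),z] for z in(z0,z1) for t in a])
def box(x0,x1,y0,y1,z0,z1): return np.array([[x,y,z] for x in(x0,x1) for y in(y0,y1) for z in(z0,z1)],float)
MOTOR=[cyl(20,0,80),cyl(4,80,94)]
M={"lane":[box(-32,32,-180,180,0,8)],"short_a":[cyl(20,0,46),cyl(4,46,58)],"short_b":[cyl(19.5,0,50),cyl(4,50,60)],
"rail":[box(-150,150,-10,10,95,110)],
"chassis":[box(-70,70,-95,95,0,6),cyl(29,0,46,10,45),cyl(29,0,46,10,-45),cyl(20,40,86,10,-45),box(-64,-60,-95,95,0,81),cyl(4,0,76,60,85),cyl(4,0,76,60,-85)],
"lying":[p[:,[0,2,1]]*[1,1,1]-[0,40,0] for p in MOTOR],"motor":MOTOR}
S=4
def render(c,parts,p):
    x,y,z,yaw=p; C,s=np.cos(yaw),np.sin(yaw); R=np.array([[C,-s,0],[s,C,0],[0,0,1]])
    m=np.zeros((384*S,512*S),np.uint8)
    for q in parts:
        uv=np.array([proj(c,R@(v/1000)+[x,y,z]) for v in q]); 
        cv2.fillConvexPoly(m,cv2.convexHull(np.round(((uv+.5)*S-.5)*16).astype(np.int32)),255,shift=4)
    return cv2.resize(m,(512,384),interpolation=cv2.INTER_AREA)/255.
def mask(c,q,near,zc=.02):
    best=None
    for d in outline_of(c,q):
        l,t,r,b=d["rect"]; P=atz(c,(l+r)/2,(t+b)/2,zc)[:2]; e=np.linalg.norm(P-near)
        if best is None or e<best[0]: best=(e,np.asarray(d["region"],float))
    return best[1] if best and best[0]<.08 else None
def fit(items,parts,p0,free,step=(.01,.01,.01,.1)):
    p0=np.array(p0,float); f=list(free)
    g=lambda a:cv2.GaussianBlur(a,(0,0),1.2)
    it=[(c,g(m)) for c,m in items if m is not None]
    def cost(v):
        p=p0.copy();p[f]=v; return sum(((g(render(c,parts,p))-m)**2).sum()/m.sum() for c,m in it)
    v=p0[f]; 
    for _ in range(2):
        sx=np.vstack([v]+[v+np.eye(len(f))[i]*step[f[i]] for i in range(len(f))])
        r=minimize(cost,v,method="Nelder-Mead",options=dict(initial_simplex=sx,xatol=1e-4,fatol=1e-4,maxiter=150)); v=r.x
    p=p0.copy();p[f]=v; return p,r.fun,len(it)
E
cat > m1.py <<'E'
from fit import *
cs=[camera("scene"),camera("top")]
g=lambda u,v:atz(cs[1],u/1.55,v/1.55,.02)
L=g(560,278); print("lane guess",L)
yl=np.arctan2(*(-(g(465,252)-g(655,300))[:2])*[1,1]) 
d=(g(465,252)-g(655,300)); yl=np.arctan2(-d[0],d[1])
for n,q,uv,z,free,yaw in [("lane","lane",(560,278),0,(0,1,3),yl),("lying","motor",(582,278),.023,(0,1,2,3),yl),("lying","motor",(582,278),.023,(0,1,3),yl),("short_a","short_a",(639,291),.003,(0,1,2),0),("short_b","short_b",(485,253),.003,(0,1,2),0),
  ("rail","rail",(420,240),0,(0,1,2,3),0),("chassis","chassis",(268,262),0,(0,1,3),-.35),("chassis","chassis",(268,262),0,(0,1,2,3),-.35)]:
    G=g(*uv)[:2]; items=[(c,mask(c,q,G)) for c in cs]
    try:
        p,f,k=fit(items,M[n],[*G,z,yaw],free); print(n,np.round(p,4),"cost",round(f,3),k)
        if n=="chassis":
            C,s=np.cos(p[3]),np.sin(p[3]); print("collar",p[0]+.01*C-.045*s,p[1]+.01*s+.045*C)
            for c,nm in zip(cs,"st"): print(nm,proj(c,[p[0]+.01*C-.045*s,p[1]+.01*s+.045*C,.046]))
    except Exception as e: print(n,"fail",e,[m is None for _,m in items])
save(cs[0],"ch_s.png",(310,135,410,215),4); save(cs[1],"ch_t.png",(125,125,225,215),4)
a=cv2.imread("pics/ch_s.png");b=cv2.imread("pics/ch_t.png"); h=max(a.shape[0],b.shape[0])
a=cv2.copyMakeBorder(a,0,h-a.shape[0],0,0,0); cv2.imwrite("pics/ch.png",np.hstack([a,b]))
E
python3 m1.py
```

```text
lane guess [ 0.5380636  -0.26815466  0.02      ]
lane [ 0.5486 -0.2693  0.     -0.2138] cost 0.866 2
lying [ 0.5391 -0.3022  0.0219 -0.178 ] cost 0.003 1
lying [ 0.5388 -0.3021  0.023  -0.1834] cost 0.003 1
short_a [ 0.5204 -0.4052  0.0015  0.    ] cost 0.03 2
short_b [ 0.5756 -0.132   0.0013  0.    ] cost 0.046 2
rail [ 0.5784 -0.017  -0.0041  0.0352] cost 0.53 2
chassis [ 0.5486  0.2542  0.     -0.3042] cost 0.065 2
collar 0.5716168282931678 0.2941684431519216
s [377.3511654  171.60710258]
t [155.83036194 158.78800802]
chassis [ 5.487e-01  2.542e-01 -3.000e-04 -3.043e-01] cost 0.065 2
collar 0.5717184041129648 0.2941095632407586
s [377.36268035 171.6314953 ]
t [155.85478775 158.75240324]
```

View pics/ch.png

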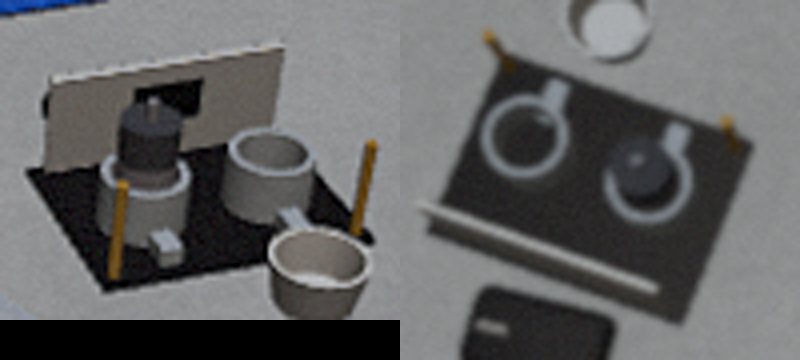

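The crops put the mouth of the empty collar at scene (377.4,172.8) and top (156,158.8). The fit agrees to about 1 px. I'll refine the motor fit, triangulate the collar and compute the tool orientations.

```bash
cat > m2.py <<'E'
from fit import *
from scipy.spatial.transform import Rotation as Ro
cs=[camera("scene"),camera("top")]
print("collar tri",tri(cs[0],(377.4,172.6),cs[1],(156,158.7)))
print([ (n,[round(d["score"],2) for d in outline_of(c,"motor")]) for n,c in zip("st",cs)])
G=np.array([.539,-.302]); 
for w in ((0,1),(0,),(1,)):
    it=[(cs[i],mask(cs[i],"motor",G,.023)) for i in w]
    for fr in ((0,1,3),(0,1,2,3)):
        try: p,f,k=fit(it,M["lying"],[*G,.023,-.19],fr,(.006,.006,.004,.08)); print("motor",w,np.round(p,4),round(f,4),k)
        except Exception as e: print(w,e)
o=get_obs(); q=o["tool_rot"]; R=Ro.from_quat([*q[1:],q[0]]); print(R.as_matrix().round(3))
yaw=-.195; l=np.array([-np.sin(yaw),np.cos(yaw),0]); ac=np.array([np.cos(yaw),np.sin(yaw),0])
for name,t in (("init45",-45),("init0",0),("fin45",45)):
    a=np.sin(np.radians(t))*l+np.cos(np.radians(t))*np.array([0,0,-1])
    for sg in(1,-1):
        X=sg*ac; T=Ro.from_matrix(np.c_[X,a,np.cross(X,a)]); print(name,sg,(T*R.inv()).as_rotvec().round(3))
E
python3 m2.py
```

```text
collar tri (array([0.57248307, 0.29418095, 0.04338102]), np.float64(0.00032345248331366064))
[('s', [0.89]), ('t', [0.63])]
motor (0, 1) [ 0.5397 -0.3017  0.023  -0.1868] 0.034 2
motor (0, 1) [ 0.5393 -0.3017  0.0213 -0.1775] 0.0241 2
motor (0,) [ 0.5414 -0.302   0.023  -0.2013] 0.007 1
motor (0,) [ 0.5408 -0.3018  0.0226 -0.1953] 0.007 1
motor (1,) [ 0.5386 -0.3022  0.023  -0.1701] 0.0148 1
motor (1,) [ 0.54   -0.3037  0.0174 -0.1597] 0.013 1
[[ 0.22   0.    -0.976]
 [ 0.976  0.     0.22 ]
 [ 0.    -1.    -0.   ]]
init45 1 [-0.725 -0.472 -1.457]
init45 -1 [-0.475  0.73   1.507]
init0 1 [-0.     0.    -1.544]
init0 -1 [-0.    -0.     1.598]
fin45 1 [ 0.725  0.472 -1.457]
fin45 -1 [ 0.475 -0.73   1.507]
```

Call:
jog_arm --series '[[[10.5,-13,0],[0,0,-0.8],1],[[10.5,-13,0],[0,0,-0.8],1],[[10.5,-13,0],[0,0,-0.8],1],[[10.5,-13,0],[0,0,-0.8],1],[[10.5,-13,0],[0,0,-0.8],1],[[10.5,-13,0],[0,0,-0.8],1],[[10.5,-13,0],[0,0,-0.8],1],[[10.5,-13,0],[0,0,-0.8],1]]' --newtons 60

```text
time_s: 3.0
ee_pos: [0.3732, 0.2236, 0.2487]
tool_rot: [0.681, -0.681, -0.192, 0.191]
contact_force: [0.8, 1.2, -0.4]
finger_gap: 0.999
```

```bash
cat > go.py <<'E'
from h import *
import sys
from scipy.spatial.transform import Rotation as Ro
# x y z tilt(deg) yaw
def plan(x,y,z,t,yaw):
    o=get_obs(); q=o["tool_rot"]; R=Ro.from_quat([*q[1:],q[0]]); t=np.radians(t)
    l=np.array([-np.sin(yaw),np.cos(yaw),0]); X=np.array([np.cos(yaw),np.sin(yaw),0]); a=np.sin(t)*l-np.cos(t)*np.array([0,0,1])
    T=Ro.from_matrix(np.c_[X,a,np.cross(X,a)])
    print("shift",((np.array([x,y,z])-o["ee_pos"])/.03).round(3),"turn",(T*R.inv()).as_rotvec().round(4),"t",round(o["time_s"],2),"j",o["joints"].round(2))
if __name__=="__main__":
    v=list(map(float,sys.argv[1:]))
    for i in range(0,len(v),5): plan(*v[i:i+5])
E
python3 go.py .5417 -.2934 .15 0 -.19 .5417 -.2934 .15 -45 -.19
```

```text
shift [  5.617 -17.234  -3.291] turn [-2.000e-04  1.500e-03 -7.392e-01] t 3.0 j [ 0.41 -0.17  1.62  0.    1.69 -0.14]
shift [  5.617 -17.234  -3.291] turn [-0.7901 -0.142  -0.7006] t 3.0 j [ 0.41 -0.17  1.62  0.    1.69 -0.14]
```

Call:
jog_arm --series '[[[5.6,-17.2,0],[0,0,-0.74],1],[[5.6,-17.2,0],[0,0,-0.74],1],[[5.6,-17.2,0],[0,0,-0.74],1],[[5.6,-17.2,0],[0,0,-0.74],1],[[5.6,-17.2,0],[0,0,-0.74],1],[[5.6,-17.2,0],[0,0,-0.74],1],[[5.6,-17.2,0],[0,0,-0.74],1],[[5.6,-17.2,0],[0,0,-0.74],1]]'

```text
time_s: 3.8
ee_pos: [0.4966, -0.1571, 0.2488]
tool_rot: [-0.704, 0.704, -0.067, 0.068]
contact_force: [0.6, 0.4, 0.5]
finger_gap: 1.003
```

```bash
python3 go.py .5417 -.2934 .13 -45 -.19
```

```text
shift [ 1.502 -4.544 -3.961] turn [-7.708e-01  1.509e-01  4.000e-04] t 3.8 j [-0.42  0.02  1.44  0.    1.68 -0.22]
```

Call:
jog_arm --series '[[[1.5,-4.5,-1],[-0.77,0.15,0],1],[[1.5,-4.5,-2],[-0.77,0.15,0],1],[[1.5,-4.5,-4],[-0.77,0.15,0],1],[[1.5,-4.5,-4],[-0.77,0.15,0],1],[[1.5,-4.5,-4],[-0.77,0.15,0],1],[[1.5,-4.5,-4],[-0.77,0.15,0],1],[[1.5,-4.5,-4],[-0.77,0.15,0],1],[[1.5,-4.5,-4],[-0.77,0.15,0],1]]'

```text
time_s: 4.6
ee_pos: [0.5421, -0.2921, 0.1293]
tool_rot: [-0.382, 0.919, -0.087, 0.037]
contact_force: [-0.1, -0.4, 0.7]
finger_gap: 1.001
```

```bash
python3 - <<'E'
from h import *
for n,b in(("scene",(90,190,290,340)),("top",(280,110,440,230))):
    c=camera(n); save(c,n+"1.png",b,3 if n=="scene" else 4)
E
python3 go.py .5417 -.2934 .0286 -45 -.19
```

```text
shift [-0.018 -0.022 -3.398] turn [-0.0006  0.0042  0.0008] t 4.7 j [-0.23  0.3   1.55 -0.81  1.35  0.17]
```

View pics/scene1.png

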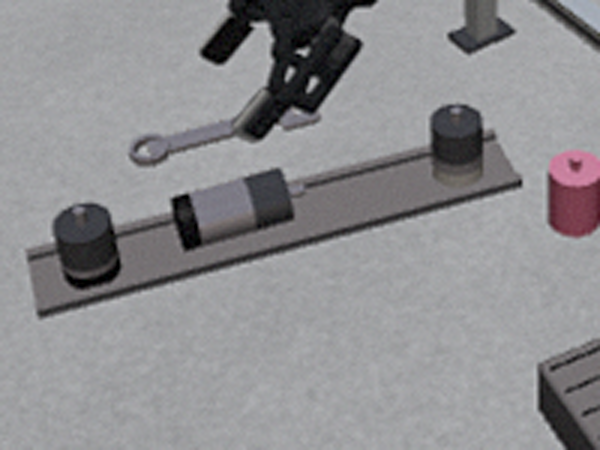

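The gripper hangs tilted and open above the motor, which is at crop (233,210) and unmoved. I'll descend partway.

Call:
jog_arm --series '[[[0,0,-1],[0,0,0],1],[[0,0,-2],[0,0,0],1],[[0,0,-2.6],[0,0,0],1],[[0,0,-3.1],[0,0,0],1],[[0,0,-3.3],[0,0,0],1],[[0,0,-3.3],[0,0,0],1]]'

```text
time_s: 5.3
ee_pos: [0.5421, -0.2929, 0.0312]
tool_rot: [-0.381, 0.919, -0.088, 0.038]
contact_force: [-0.0, 0.2, -0.4]
finger_gap: 0.995
```

```bash
python3 go.py .5417 -.2934 .0286 -45 -.19
```

```text
shift [-0.012 -0.017 -0.086] turn [-0.0007  0.0034  0.0011] t 5.3 j [-0.23  0.42  1.61 -0.85  1.22  0.32]
```

Call:
jog_arm --series '[[[0,0,-0.05],[0,0,0],0.3],[[0,0,-0.05],[0,0,0],-0.3],[[0,0,-0.05],[0,0,0],-1],[[0,0,-0.05],[0,0,0],-1],[[0,0,-0.05],[0,0,0],-1],[[0,0,-0.05],[0,0,0],-1],[[0,0,-0.05],[0,0,0],-1],[[0,0,-0.05],[0,0,0],-1]]' --newtons 60

```text
time_s: 6.1
ee_pos: [0.5426, -0.2929, 0.0309]
tool_rot: [-0.381, 0.92, -0.087, 0.039]
contact_force: [0.3, 3.2, 6.4]
finger_gap: 0.445
```

Call:
jog_arm --series '[[[0,0,0.5],[0,0,0],-1],[[0,0,1.5],[0,0,0],-1],[[0,0,3],[0.1,-0.02,0],-1],[[0,0,4],[0.24,-0.046,0],-1],[[0,0.3,4],[0.38,-0.073,0],-1],[[0,0.5,4],[0.52,-0.1,0],-1],[[0.1,0.7,4],[0.66,-0.127,0],-1],[[0.1,0.8,4],[0.8,-0.154,0],-1]]'

```text
time_s: 6.9
ee_pos: [0.5459, -0.2684, 0.1523]
tool_rot: [0.716, -0.692, 0.065, -0.071]
contact_force: [-0.7, 0.1, -4.4]
finger_gap: 0.448
```

```bash
python3 go.py .548 -.268 .15 45 -.19
```

```text
shift [ 0.072  0.015 -0.076] turn [ 0.7376 -0.1379  0.004 ] t 6.9 j [-0.57  0.26  1.37  0.03  1.53 -0.38]
```

Call:
jog_arm --series '[[[0.07,0,0],[0.14,-0.026,0],-1],[[0.07,0,0],[0.28,-0.052,0],-1],[[0.07,0,0],[0.42,-0.079,0],-1],[[0.07,0,0],[0.56,-0.105,0],-1],[[0.07,0,0],[0.7,-0.13,0],-1],[[0.07,0,0],[0.738,-0.138,0],-1],[[0.07,0,0],[0.738,-0.138,0],-1]]'

```text
time_s: 7.6
ee_pos: [0.547, -0.2693, 0.15]
tool_rot: [0.92, -0.38, 0.04, -0.089]
contact_force: [-0.8, -0.1, -1.9]
finger_gap: 0.443
```

```bash
cat > pic.py <<'E'
import sys
from fit import *
t=sys.argv[1]
cs=[camera("scene"),camera("top")]
save(cs[0],"a.png",(90,150,290,300),2); save(cs[1],"b.png",(290,90,440,240),2.0001)
a=cv2.imread("pics/a.png");b=cv2.imread("pics/b.png"); h=min(len(a),len(b)); cv2.imwrite("pics/"+t,np.hstack([a[:h],b[:h]]))
print(get_obs()["ee_pos"],get_obs()["joints"].round(2))
E
python3 pic.py up1.png
```

```text
[ 0.54817411 -0.26805539  0.15263856] [-0.84  0.51  1.22  0.63  1.89 -0.59]
```

View pics/up1.png

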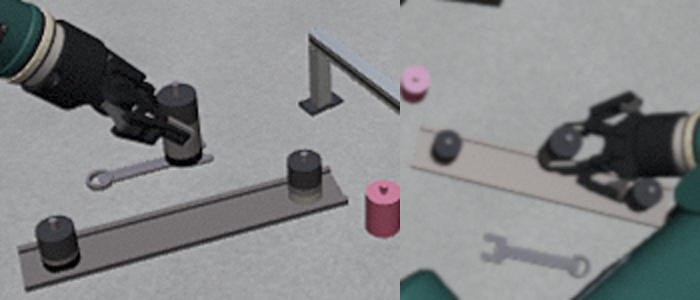

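The motor is held upright, with its black end down. I'll overlay the predicted pose to check base height and tilt.

```bash
cat > ov.py <<'E'
import sys
from fit import *
t=sys.argv[1]; x,y,z=map(float,sys.argv[2:5]); out=[]
for n,kk in (("scene",1),("top",1)):
    c=camera(n); k=6; u=proj(c,[x,y,z+.04]); l,tp=int(u[0])-33,int(u[1])-36
    im=cv2.resize(c["frame"][tp:tp+72,l:l+66,::-1],None,fx=k,fy=k,interpolation=cv2.INTER_CUBIC)
    T=lambda P:np.round(((proj(c,P)-[l,tp]+.5)*k-.5)).astype(int)
    for r,h,col in((.02,0,(0,255,255)),(.02,.08,(0,255,0)),(.004,.094,(255,0,255))):
        pts=np.array([T([x+r*np.cos(a),y+r*np.sin(a),z+h]) for a in np.linspace(0,6.283,40)])
        cv2.polylines(im,[pts],True,col,1)
    out.append(im)
cv2.imwrite("pics/"+t,np.hstack(out)); o=get_obs(); print(o["ee_pos"],o["time_s"])
E
python3 ov.py ov1.png .550 -.259 .104
```

```text
[ 0.54860774 -0.26759153  0.15378348] 7.8
```

View pics/ov1.png

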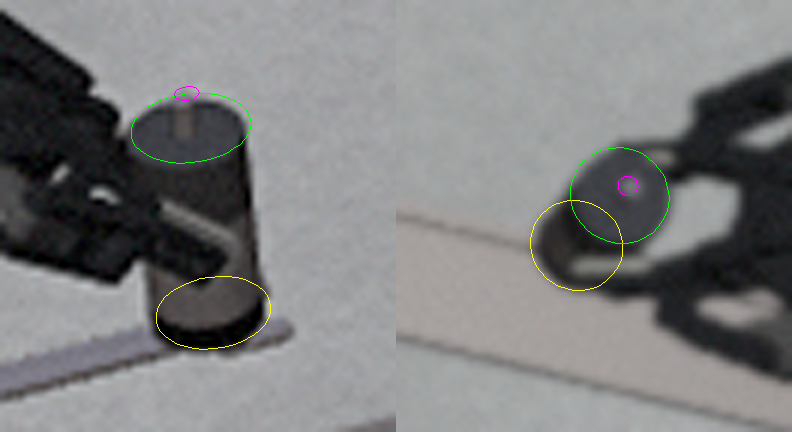

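The prediction matches within about 2 mm: the base is near (0.5495, -0.2615, 0.104) and upright, and it is already over the lane centre line. I'll lower it.

Call:
jog_arm --series '[[[0,0,-0.7],[0,0,0],-1],[[0,0,-1.4],[0,0,0],-1],[[0,0,-2.1],[0,0,0],-1],[[0,0,-2.7],[0,0,0],-1],[[0,0,-3.0],[0,0,0],-1],[[0,0,-3.2],[0,0,0],-1],[[0,0,-3.2],[0,0,0],-1],[[0,0,-3.2],[0,0,0],-1]]'

```text
time_s: 8.6
ee_pos: [0.549, -0.268, 0.0584]
tool_rot: [0.919, -0.382, 0.036, -0.089]
contact_force: [-0.8, 0.0, -1.3]
finger_gap: 0.446
```

```bash
python3 go.py .5486 -.2676 .053 45 -.19; python3 ov.py ov2.png .5495 -.2615 .008
```

```text
shift [-0.012  0.013 -0.18 ] turn [0.0032 0.0015 0.0019] t 8.6 j [-0.84  0.59  1.29  0.61  1.76 -0.69]
[ 0.54910004 -0.26813335  0.05891481] 8.7
```

View pics/ov2.png

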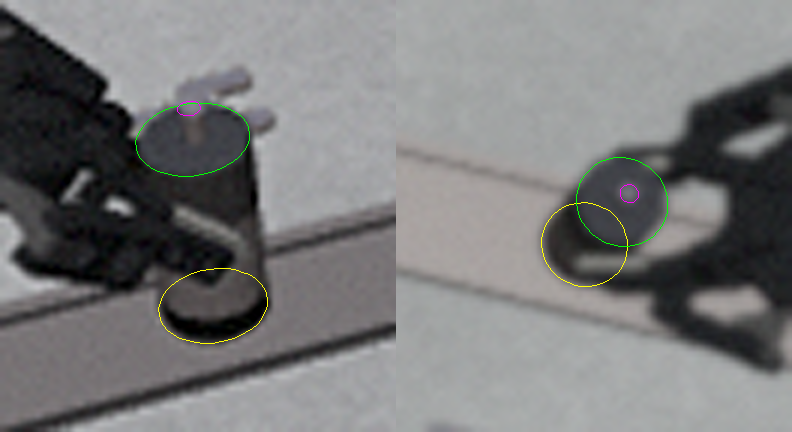

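The match is very good and the motor is centred between the lips, so I'll lower it to contact.

Call:
jog_arm --series '[[[0,0,-0.1],[0,0,0],-1],[[0,0,-0.15],[0,0,0],-1],[[0,0,-0.18],[0,0,0],-1],[[0,0,-0.18],[0,0,0],-1]]'

```text
time_s: 9.1
ee_pos: [0.549, -0.268, 0.0533]
tool_rot: [0.919, -0.383, 0.036, -0.089]
contact_force: [0.4, 0.4, -3.0]
finger_gap: 0.452
```

Call:
jog_arm --series '[[[0,0,-0.04],[0,0,0],-1],[[0,0,-0.06],[0,0,0],-1],[[0,0,-0.06],[0,0,0],-1]]'

```text
time_s: 9.4
ee_pos: [0.5491, -0.2682, 0.0521]
tool_rot: [0.919, -0.383, 0.035, -0.089]
contact_force: [0.4, -1.2, -0.4]
finger_gap: 0.444
```

Call:
jog_arm --series '[[[0,0,-0.03],[0,0,0],-1],[[0,0,-0.05],[0,0,0],-1],[[0,0,-0.05],[0,0,0],-1]]'

```text
time_s: 9.7
ee_pos: [0.5491, -0.2683, 0.052]
tool_rot: [0.919, -0.382, 0.035, -0.089]
contact_force: [-2.2, -1.4, 4.5]
finger_gap: 0.45
```

The base touches the floor. I'll release it.

Call:
jog_arm --series '[[[0,0,0],[0,0,0],0.1],[[0,0,0],[0,0,0],0.3],[[0,0,0],[0,0,0],0.6],[[0,0,0],[0,0,0],1],[[0,0,0],[0,0,0],1],[[0,0,0],[0,0,0],1],[[0,0,0],[0,0,0],1]]'

```text
time_s: 10.4
ee_pos: [0.5491, -0.2682, 0.052]
tool_rot: [0.919, -0.382, 0.035, -0.089]
contact_force: [-0.3, -0.1, 0.2]
finger_gap: 1.003
```

Call:
jog_arm --series '[[[-0.1,-0.5,0.5],[0,0,0],1],[[-0.2,-1,1],[0,0,0],1],[[-0.4,-2,2],[0,0,0],1],[[-0.5,-2.7,2.7],[0,0,0],1],[[-0.6,-3,3.5],[0,0,0],1],[[-0.6,-3,5],[0,0,0],1],[[-0.6,-3,5],[0,0,0],1]]'

```text
time_s: 11.1
ee_pos: [0.5323, -0.3601, 0.2095]
tool_rot: [0.918, -0.386, 0.03, -0.091]
contact_force: [0.1, 0.8, 1.5]
finger_gap: 0.997
```

```bash
python3 ov.py ov3.png .5495 -.2615 .003; python3 go.py .5495 -.2615 .20 0 -.19
```

```text
[ 0.53144601 -0.35885898  0.20379332] 11.2
shift [ 0.602  3.245 -0.126] turn [-0.7645  0.1544 -0.0015] t 11.2 j [-0.94  0.59  0.98  0.63  2.06 -0.59]
```

View pics/ov3.png

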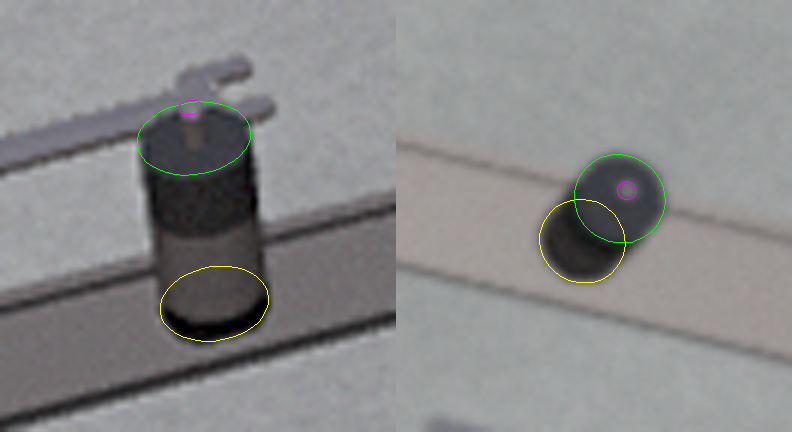

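The motor stands upright and free in the lane, and the overlay agrees within about 1 mm. Next is a vertical regrasp.

Call:
jog_arm --series '[[[0,0.5,0.3],[-0.14,0.028,0],1],[[0.2,1,0.3],[-0.28,0.056,0],1],[[0.3,2,0.3],[-0.42,0.085,0],1],[[0.5,3,0.3],[-0.56,0.113,0],1],[[0.6,3.25,0.2],[-0.7,0.14,0],1],[[0.6,3.25,0],[-0.765,0.155,0],1],[[0.6,3.25,-0.1],[-0.765,0.155,0],1]]'

```text
time_s: 11.9
ee_pos: [0.5494, -0.2579, 0.1992]
tool_rot: [0.704, -0.704, 0.066, -0.064]
contact_force: [-0.7, -0.0, 0.7]
finger_gap: 0.996
```

```bash
python3 - <<'E'
from fit import *
cs=[camera("scene"),camera("top")]
it=[(c,mask(c,"motor",np.array([.5495,-.2615]),.04)) for c in cs]
for s in (it,it[:1],it[1:]):
    try: print(fit(s,M["motor"],[.5495,-.2615,.003,0],(0,1),(.006,.006,.004,.08)))
    except Exception as e: print(e)
E
python3 go.py .5495 -.2618 .067 0 -.19
```

```text
(array([ 0.55020632, -0.2625724 ,  0.003     ,  0.        ]), np.float64(0.011528146727018865), 1)
(array([ 0.55020632, -0.2625724 ,  0.003     ,  0.        ]), np.float64(0.011528146727018865), 1)
(array([ 0.5495, -0.2615,  0.003 ,  0.    ]), np.float64(0.0), 0)
shift [ 0.024  0.014 -4.414] turn [-0.0016 -0.0031  0.0004] t 12.1 j [-0.54  0.23  1.3  -0.    1.61 -0.35]
```

Call:
jog_arm --series '[[[0.03,0,-1],[0,0,0],1],[[0.03,0,-2],[0,0,0],1],[[0.03,0,-3],[0,0,0],1],[[0.03,0,-3.8],[0,0,0],1],[[0.03,0,-4.4],[0,0,0],1],[[0.03,0,-4.4],[0,0,0],1],[[0.03,0,-4.4],[0,0,0],1]]'

```text
time_s: 12.8
ee_pos: [0.5494, -0.2635, 0.0672]
tool_rot: [0.705, -0.703, 0.069, -0.067]
contact_force: [0.7, -1.1, 1.0]
finger_gap: 1.002
```

Call:
jog_arm --series '[[[0,0,0],[0,0,0],0.5],[[0,0,0],[0,0,0],0.1],[[0,0,0],[0,0,0],-0.1],[[0,0,0],[0,0,0],-0.5],[[0,0,0],[0,0,0],-1],[[0,0,0],[0,0,0],-1],[[0,0,0],[0,0,0],-1],[[0,0,0],[0,0,0],-1]]' --newtons 60

```text
time_s: 13.6
ee_pos: [0.5502, -0.2639, 0.0687]
tool_rot: [0.704, -0.704, 0.068, -0.067]
contact_force: [0.7, -0.8, 5.9]
finger_gap: 0.456
```

```bash
python3 go.py .55 -.262 .30 0 -.19
```

```text
shift [-0.008  0.064  7.71 ] turn [-0.0008 -0.0012  0.0024] t 13.6 j [-0.54  0.32  1.46  0.    1.36 -0.35]
```

Call:
jog_arm --series '[[[0,0,0.4],[0,0,0],-1],[[0,0,1.2],[0,0,0],-1],[[0,0,2.2],[0,0,0],-1],[[0,0,3.2],[0,0,0],-1],[[0,0,4.2],[0,0,0],-1],[[0,0,5],[0,0,0],-1],[[0,0,5.3],[0,0,0],-1],[[0,0,5.3],[0,0,0],-1]]'

```text
time_s: 14.4
ee_pos: [0.5505, -0.264, 0.2288]
tool_rot: [-0.704, 0.704, -0.068, 0.068]
contact_force: [-0.2, 0.2, -2.5]
finger_gap: 0.45
```

```bash
python3 ov.py ov4.png .55 -.262 .162; python3 go.py .572 .294 .225 0 -.19
```

```text
[ 0.5495417  -0.26346099  0.22565777] 14.5
shift [ 0.749 18.582 -0.022] turn [-0.0026 -0.0042  0.0023] t 14.5 j [-0.54  0.23  1.25  0.    1.66 -0.35]
```

View pics/ov4.png

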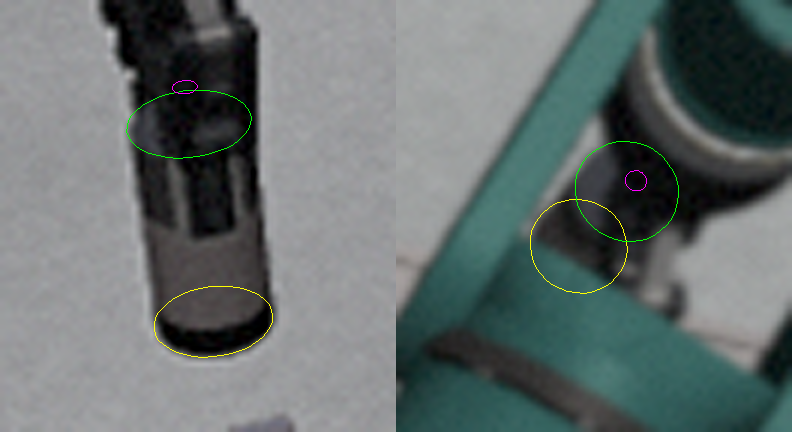

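The motor is held upright with its base at z≈0.160, 50 mm above the rail top. I'll carry it over.

Call:
jog_arm --series '[[[0,0.5,0],[0,0,0],-1],[[0.05,1.5,0],[0,0,0],-1],[[0.1,2.8,0],[0,0,0],-1],[[0.15,4.2,0],[0,0,0],-1],[[0.2,5.6,0],[0,0,0],-1],[[0.25,7,0],[0,0,0],-1],[[0.3,8.4,0],[0,0,0],-1],[[0.4,9.8,0],[0,0,0],-1]]'

```text
time_s: 15.3
ee_pos: [0.5599, 0.0333, 0.2237]
tool_rot: [0.705, -0.703, 0.071, -0.065]
contact_force: [0.1, 0.4, -2.8]
finger_gap: 0.449
```

```bash
python3 go.py .572 .294 .225 0 -.19
```

```text
shift [0.403 8.69  0.043] turn [-0.0033 -0.008   0.0017] t 15.3 j [-0.04  0.12  1.38  0.    1.65  0.15]
```

Call:
jog_arm --series '[[[0.05,1.4,0],[0,0,0],-1],[[0.1,2.8,0],[0,0,0],-1],[[0.2,4.2,0],[0,0,0],-1],[[0.3,5.6,0],[0,0,0],-1],[[0.35,7,0],[-0.003,-0.006,0],-1],[[0.4,8.2,0],[-0.003,-0.006,0],-1],[[0.4,8.65,0],[-0.003,-0.006,0],-1],[[0.4,8.65,0],[-0.003,-0.006,0],-1]]'

```text
time_s: 16.1
ee_pos: [0.5702, 0.295, 0.2215]
tool_rot: [-0.704, 0.704, -0.068, 0.064]
contact_force: [0.6, -0.3, -2.3]
finger_gap: 0.45
```

```bash
python3 go.py .572 .293 .130 0 -.19
```

```text
shift [ 0.061 -0.068 -3.049] turn [ 0.0008 -0.0059 -0.0021] t 16.1 j [0.39 0.3  1.17 0.   1.67 0.58]
```

Call:
jog_arm --series '[[[0.05,-0.06,-0.7],[0,0,0],-1],[[0.05,-0.06,-1.4],[0,0,0],-1],[[0.05,-0.06,-2.1],[0,0,0],-1],[[0.05,-0.06,-2.5],[0,0,0],-1],[[0.05,-0.06,-2.7],[0,0,0],-1],[[0.05,-0.06,-2.7],[0,0,0],-1],[[0.05,-0.06,-2.7],[0,0,0],-1]]'

```text
time_s: 16.8
ee_pos: [0.5722, 0.2931, 0.1416]
tool_rot: [-0.704, 0.704, -0.068, 0.065]
contact_force: [0.2, 0.3, -2.8]
finger_gap: 0.452
```

```bash
cat > ov5.py <<'E'
import sys
from fit import *
x,y,z,cx,cy=map(float,sys.argv[2:7]); out=[]
for n in ("scene","top"):
    c=camera(n); k=6; u=proj(c,[x,y,z+.02]); l,tp=int(u[0])-33,int(u[1])-36
    im=cv2.resize(c["frame"][tp:tp+72,l:l+66,::-1],None,fx=k,fy=k,interpolation=cv2.INTER_CUBIC)
    T=lambda P:np.round(((proj(c,P)-[l,tp]+.5)*k-.5)).astype(int)
    for X,Y,Z,r,col in((x,y,z,.02,(0,255,255)),(x,y,z+.08,.02,(0,255,0)),(cx,cy,.046,.029,(255,0,255))):
        cv2.polylines(im,[np.array([T([X+r*np.cos(a),Y+r*np.sin(a),Z]) for a in np.linspace(0,6.283,40)])],True,col,1)
    out.append(im)
cv2.imwrite("pics/"+sys.argv[1],np.hstack(out)); o=get_obs(); print(o["ee_pos"],o["time_s"])
E
python3 go.py .572 .293 .1267 0 -.19;python3 ov5.py ov5.png .572 .2945 .075 .572 .2941
```

```text
shift [-0.008 -0.004 -0.498] turn [ 0.0001 -0.0042 -0.0016] t 16.8 j [0.38 0.34 1.29 0.   1.52 0.57]
[0.57245787 0.29341484 0.14217203] 16.9
```

View pics/ov5.png

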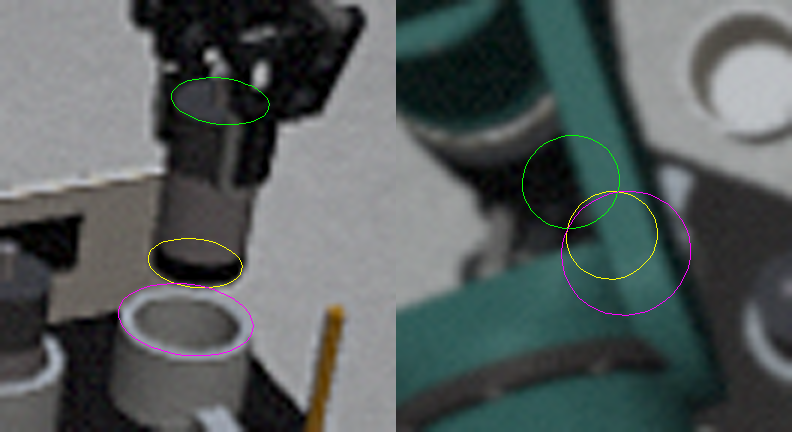

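The motor hangs upright above the empty collar, about 2 mm right of centre in the scene view (base centre 198 against ring centre 184, plus the height parallax). I'll apply a small correction and lower it to 15 mm.

Call:
jog_arm --series '[[[-0.02,-0.04,-0.2],[0,-0.004,0],-1],[[-0.02,-0.04,-0.4],[0,-0.004,0],-1],[[-0.02,-0.04,-0.5],[0,-0.004,0],-1],[[-0.02,-0.04,-0.5],[0,-0.004,0],-1],[[-0.02,-0.04,-0.5],[0,-0.004,0],-1],[[-0.02,-0.04,-0.5],[0,-0.004,0],-1]]'

```text
time_s: 17.5
ee_pos: [0.572, 0.2923, 0.1273]
tool_rot: [0.704, -0.704, 0.066, -0.067]
contact_force: [-0.3, 0.1, -2.9]
finger_gap: 0.45
```

```bash
python3 ov5.py ov6.png .5717 .2937 .061 .572 .2941
python3 - <<'E'
from fit import *
o=get_obs(); print(o["ee_pos"],o["joint_velocities"].round(3),o["finger_gap"])
c=camera("scene")
print("ring at z.046:",atz(c,377.4,172.6,.046))
t=camera("top"); print(atz(t,156,158.7,.046))
for q,z,n in (("short_a",(.5204,-.4052),"short_a"),("short_b",(.5756,-.132),"short_b")):
    m=mask(c,q,np.array(z)); print(q,fit([(c,m)],M[n],[*z,.003,0],(0,1))[0] if m is not None else None)
E
```

```text
[0.5719996  0.29232131 0.1274368 ] 17.6
[0.5719996  0.29232131 0.1274368 ] [-0.    -0.002 -0.    -0.001  0.002  0.001] 0.45229808374741065
ring at z.046: [0.5751181  0.29087237 0.046     ]
[0.57187727 0.29372841 0.046     ]
short_a [ 0.52027167 -0.40413585  0.003       0.        ]
short_b [ 0.57872506 -0.13289061  0.003       0.        ]
```

View pics/ov6.png

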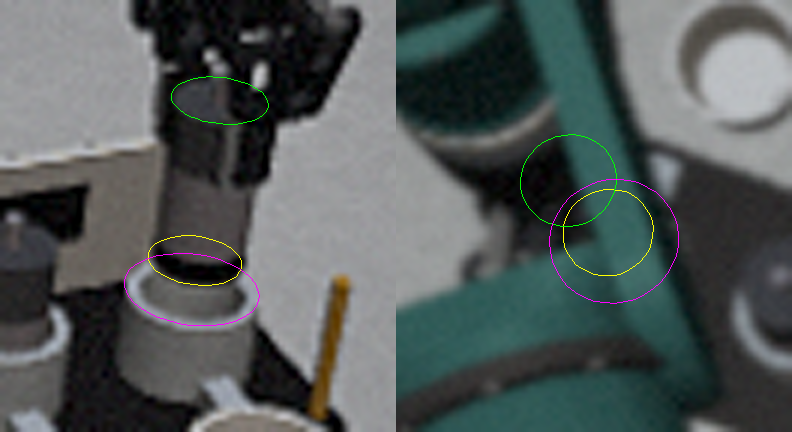

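Run:
```python
from fit import *
c=camera("scene"); g=c["frame"].astype(float).mean(2)
np.set_printoptions(linewidth=250)
mot=render(c,M["motor"],[.5717,.2937,.061,0]); col=render(c,[cyl(29,0,46)],[.572,.2941,0,0])
def ed(m,r):
    k=np.where(m[r]>.5)[0]; return (k[0],k[-1]) if len(k) else None
u=proj(c,[.572,.294,.046]); print(u, proj(c,[.5717,.2937,.061]))
l=int(u[0])-18
print("cols",l,l+38)
for r in range(int(u[1])-16,int(u[1])+16): print(r,ed(mot,r),ed(col,r),g[r,l:l+38].astype(int))
```

```text
[377.4093694  171.69280972] [377.99127879 166.88520232]
cols 359 397
155 (np.int64(372), np.int64(388)) None [  0  20  86 105 100  95  99  99  96 101 103  99 104  90  49  51  54  63  65  69  73  76  69  55  75  80  52  52  62  82 143 166 160 155 154 153 154 156]
156 (np.int64(372), np.int64(387)) None [  0  53  95  99 100 102  98 100 100 101  97  97 101  81  47  49  59  60  59  68  73  74  74  71  73  75  80  76  61 100 157 162 159 153 150 155 153 155]
157 (np.int64(372), np.int64(387)) None [  1  70  98 102  95  97  96  97  97  98 100 101 102  66  43  49  55  59  67  68  73  74  74  75  75  69  74  71  53 122 161 163 160 160 152 153 155 160]
158 (np.int64(372), np.int64(387)) None [  0  76  98 100  98  96  98  99  99  99  99 101 101  68  39  51  60  64  69  66  66  71  72  76  74  68  73  68  51 127 158 156 159 155 155 157 156 153]
159 (np.int64(372), np.int64(387)) None [  0  94 104 100 100 100  97  97  96  99  97  97  99  57  43  52  59  59  65  75  74  77  72  73  73  80  75  64  55 149 163 157 156 160 160 157 158 156]
160 (np.int64(371), np.int64(387)) None [  4  94 101  99  99 
[... 4632 characters left out ...]
5  68  78  78  89  86  85  94  93  93  95  98  98  94  91  97  91  94  91  85  69  31  22  15  24   0  58 136 159 151]
184 None (np.int64(365), np.int64(386)) [ 17  26  20  19  24  14  50  59  67  75  80  72  83  84  92  95  94  96  97  99  93  98  94  92  91  93  85  88  51  21  23  14  21  11   0  57 134 161]
185 None (np.int64(365), np.int64(386)) [ 20  22  22  25  19  26  19  60  72  77  78  81  85  91  89  92  98  98  91  98 101  96  93  92  92  89  86  86  50  18  18  24  17  18  19   8  57 139]
186 None (np.int64(365), np.int64(386)) [ 28  32  19  26  15  16  20  55  72  78  79  82  83  90  90  97  97  94  95  96 100 101 101 101 112  96  87  79  41  15  21  27  26  17  18  20   2  90]
```

Row profiles in the scene view put the motor's sides within about 0.3 px of the collar axis. The vertical gap reads 2-3 mm too large, so I'll make one small trim.

Call:
jog_arm --series '[[[0.03,-0.02,-0.05],[0,0,0],-1],[[0.03,-0.02,-0.06],[0,0,0],-1],[[0.03,-0.02,-0.06],[0,0,0],-1],[[0.03,-0.02,-0.06],[0,0,0],-1],[[0.03,-0.02,-0.06],[0,0,0],-1]]'

```text
time_s: 18.35
ee_pos: [0.5728, 0.2917, 0.1255]
tool_rot: [0.704, -0.704, 0.066, -0.067]
contact_force: [0.5, 0.5, -2.2]
finger_gap: 0.455
```

Run:
```python
from fit import *
c=camera("scene"); save(c,"fin.png",(90,90,430,310),2.3)
o=get_obs(); print(o["ee_pos"],o["joint_velocities"].round(3),o["finger_gap"],o["contact_force"],o["time_s"])
q=o["tool_rot"]
from scipy.spatial.transform import Rotation as Ro
print(Ro.from_quat([*q[1:],q[0]]).as_matrix()[:,1])
```

```text
[0.5728091  0.29166014 0.12551481] [ 0.    -0.     0.    -0.     0.001  0.   ] 0.4485267969509468 [-0.14310045 -0.04946331 -2.3048224 ] 18.4
[ 1.04175483e-03  3.95497530e-04 -9.99999379e-01]
```

View pics/fin.png

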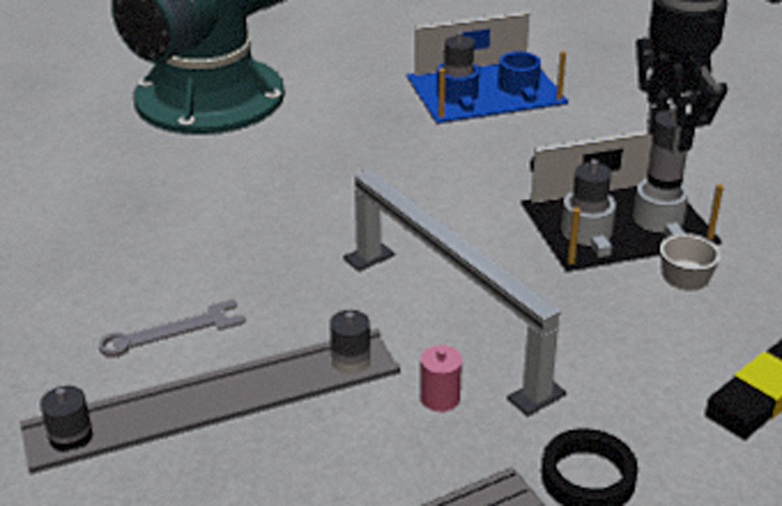

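The motor hovers upright above the empty collar at (660,200). The short motors, wrench, tub and look-alike have not moved. I'll hand the job in.

```bash
python3 -c "
from station import job_done; print(job_done())"
```

```text
the job is handed in; nothing more can be done
None
```

I stood the long gearmotor upright in the lane between its two neighbours and let go of it. I then regrasped it from above and carried it over the rail. I handed the job in at about 18.4 s, with the arm still holding it over the empty collar.

Last checks:
- **Standing in the lane:** the overlay after release showed it upright and free, within about 1 mm of where I aimed.
- **Crossing the rail:** the base was at about z = 0.158 to 0.160, some 48 to 50 mm above the rail top.
- **Final hover:** the tool was vertical to 0.1°, the grip steady and the arm still. The wrist read about 2 N of downward force, roughly the motor's weight, so there was no sign of contact with the chassis.
- **Height above the mouth:** the base is at about z = 0.060, so the gap is about 14 mm by arm readings. The scene camera suggested a few mm more, so I trimmed about 2 mm and did not remeasure.
- **Centring:** the motor was in line with the collar sideways to about 0.3 px in the scene view before that trim. Along the line of sight the cameras and arm readings differ by up to about 3 mm. The arm hid the collar from the top camera, so that direction is less certain.
- **Other items:** in the final scene picture the short motors, wrench and tub looked unmoved. The mouse was not in clear view there, and I did not check it separately.

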